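# Put the examination lamp on charge

## Robot

A 7-joint arm with a two-finger parallel gripper is mounted at the origin on the work surface. World frame = base frame: x ahead of the robot, y to its left, z up, the work surface at z = 0. Lengths are in m, angles in rad, forces in N, time in s.
With the tool pointing down it reaches from about 0.35 to 0.9 m from the base axis. Payload 8.1 kg.
Tool frame: the origin (TCP) lies on the centre line of the jaws, within the pads' length; the fingertips stand 22 mm ahead of it and the grasp point (between the pads) lies 3 mm ahead of it; z points along the fingers, y is the direction in which the jaws open and shut (so a half turn about z gives the same grasp; the last joint's range is limited). The gripper opens to 92 mm and grips with 3 to 60 N. Pads are 19 mm wide; open, the fingers measure 130 mm over their backs; the gripper's body (75 mm by 190 mm) begins 47 mm behind the grasp point.
Start: joints at [1.105, 0.434, 0.025, 1.573, -0.012, 1.134, -0.075], TCP at [0.222, -0.584, 0.249] pointing down, gripper open.
Joint ranges: [-2.62, 2.62], [-0.44, 2.09], [-1.27, 1.32], [0.08, 2.57], [-1.32, 4.46], [0.12, 2], [-2.74, 2.74]. Speed limits (rad/s): [2.22, 2.22, 3.01, 3.01, 3.14, 3.14, 3.14].

## Interface

Orientations are given as a rotation vector (axis times angle).
In Python, from cell import arm gives the robot as it stands.
- The arm moves only by the shell command python3 -m pendant 'ROWS' [FORCE]. ROWS is JSON, a list that holds one entry, the list of rows, each a list of 7 numbers: the shift along the tool's x, y, z in units of 0.04 m (1.0 is 0.04 m), then the turn, a rotation vector about the tool's x, y, z in units of 0.08 rad (1.0 is 0.08 rad), then the closure, from 0 (fully open) to 1 (shut). In form: [[[tx, ty, tz, ax, ay, az, fingers], ...]]. A call has 1 to 20 rows; each row shifts and turns the commanded pose from where the row before left it, along the tool's axes as they then stand; what a row does not reach is not made up. A row lasts 1/12 s, in which the tool goes at most 41.7 mm and 7.16 degrees, less where a joint would pass 70% of its speed; a pose out of reach is approached as far as the arm can. A call with a number of a shift or a turn outside -1 to 1 is refused whole. A call with a gripper value outside its range is refused whole. The fingers move at their own pace and stop on an object; FORCE is the grip in N (left out, the last holds). Time passes only in rows, so rows that do not move let the fingers close. It gives the time, the measured TCP pose, the force and the opening at its end, in the units of the state.
- arm.observe(): the state, without advancing time (a new reading comes with each control period).
- arm.get_image(name): name is "scene" or "top" or "wrist"; returns a dict with "img" (384x512x3 uint8, red, green, blue), "z_map" (384x512 float32, m along the optical axis (not along the pixel's ray), 0 where there is no reading), "K" (3x3 intrinsics, pixels), "R" (3x3) and "t" (3): a world point X has camera coordinates R X + t. Camera axes: x right, y down, z forward; pixel columns grow to the right and rows downward; lengths in m; the calibration is good to about 2 mm. A picture is of the moment at which its call begins.
- arm.sign_off(): hands the job in, once; it reports no verdict.
The state is a dict: "clock": time; "joints": joint angles; "dq": joint speeds; "joint_efforts": joint torques, N m; "position": TCP position; "ee_rot": TCP orientation; "force": force on the tool from outside, world axes, zero at the start; "ft_torque": the same for the moment, N m; "width": opening from 0.0 (shut) to 1.0 (fully open).
Only numpy, scipy, OpenCV 4.12 (cv2) and the standard library are available. Lean on these libraries where they do the work, as an engineer would, in place of code of your own. Each camera call takes 0.05 s, during which the arm holds its last target.

## Task

Lift the cordless examination lamp, which hangs by its handle, up and off the double hook of the tool rail and set it down fully home in its charging cradle: window down, handle up, battery end in the narrow dock. Do not drop the lamp on the way, and leave the other things on the bench where they are.

Things in the scene. Friction and masses are not known exactly. Their poses are not given: they have to be found in the camera images.
- lamp: cordless hand lamp (0.3 to 0.6 kg), 200 mm long, hanging level by its top handle on the rail's double hook. Origin: centre of its flat underside; x across, y along it to the battery end, z up. Aluminium housing 64 mm wide (x), 44 mm high, y = -100 to 50; behind it the narrower black battery pack, 44 mm wide, 38 mm high, y = 50 to 100. It balances at its middle (y = 0)
- lamp_handle (a point): middle of the lamp's handle bar, 91 mm above the lamp's origin; axes as the lamp's. The straight bar runs along y: 140 mm long, 20 mm wide (x), 22 mm high, on a 16 mm post at y = -62 and one at +62, with a free gap of 36 mm between it and the housing below. Grip it here, between the two hooks, fingers closing across it (along x)
- lamp_battery (a point): centre of the end face of the lamp's battery pack (lamp frame: 0, 100, 19 mm)
- rail: tool rail, a steel trestle fixed to the bench. Origin on the table below where the lamp's bar hangs; x points back from the hooks to the cross bar, y along the cross bar, z up. Cross bar at x = 75, top (hook plate) at z = 191 mm; uprights at x = 75, y = -128 and 128, 198 mm tall; feet 8 mm high, x = -60 to 130. The lamp hangs parallel to its axes, underside at z = 100, origin within 5 mm of the rail's in x and y
- rail_hook (a point): double hook, point midway between its two prongs on their top line (rail frame: 0, 0, 180 mm; axes as the rail's). 8 mm round level prongs at y = -44 and 44 run from the cross bar to x = -26, then turn up to tips 11 mm above the prongs' top, x = -37.5. Lamp off: lift 12 to 27 mm (more, and its housing meets the prongs), draw 75 mm or more along -x, then it is clear
- cradle: charging cradle fixed to the bench: grey plate 112 x 256 x 8 mm. Origin: centre of its underside, on the table; y along it to the narrow battery dock, z up. Towards -y a saddle for the housing (y = -84 to -36, walls 70 mm apart), at +y the dock for the battery pack (y = 60 to 104, walls 50 mm apart), end stops 208 mm apart. All have lips flared outward about 10 mm, top at z = 57 at most
- cradle_seat (a point): where the lamp's origin comes to rest when seated: 20 mm above the cradle's origin, axes as the cradle's. The lamp is lowered from above with its axes parallel to the cradle's and rests on pads at this height, with 3 mm of play each way in x and 4 mm in y. The wide housing does not fit into the dock
- weight: solid steel hand weight, disc 60 mm across with a small knob, 66 mm tall; origin under its centre; loose, to be left where it is
- brush: wide flat paste brush lying on the table, 162 mm long and 70 mm wide, up to 24 mm high, wooden handle; origin on the table near its steel ferrule, y along it to the bristles; loose, to be left where it is
- jar: glass jar with steel cap, 70 mm across, 100 mm tall; origin under its centre; loose, to be left where it is
- tin: tin can, 84 mm across, 110 mm tall; origin under its centre; loose, to be left where it is
- foam: white block of stiff foam, 85 x 150 x 30 mm, lying flat; origin under its centre; loose, to be left where it is
- palette_knife: palette knife lying flat, 205 mm long, 22 mm wide, 13 mm thick; origin on the table under its middle; loose, to be left where it is

How it is judged:
On the way:
1. the lamp is off the double hook and clear of the rail (x of lamp in the frame of rail below -0.06 m and contact force between lamp and rail below 0.1 N), for 0.1 s.
At the end, for the whole second after the job is handed in: The lamp rests in the cradle, battery end in the dock: its origin within 7 mm (across) and 9 mm (along) of the cradle's, its underside 16 to 24 mm above the table, lengthwise within 0.1 rad of the cradle, upright within 0.08 rad, at rest and released (x of lamp in the frame of cradle between -0.007 and 0.007 m and y of lamp in the frame of cradle between -0.009 and 0.009 m and z of lamp in the frame of cradle between 0.016 and 0.024 m and y of lamp_battery in the frame of cradle above 0.08 m and angle between the y axis of lamp and the y axis of cradle, either way round below 0.1 rad and angle between lamp's own z axis and vertical below 0.08 rad and linear speed of lamp below 0.02 m/s and angular speed of lamp below 0.2 rad/s); the robot touches nothing.
It fails at once if the lamp falls free (held by nothing, more than 15 mm above its seat and away from the rail) (contact force between anything else and lamp below 0.05 N and z of lamp in the frame of cradle above 0.035 m and distance of lamp from where it was at the start of the episode above 0.05 m).
It fails at once if a bystander is moved by more than 30 mm (distance of any of weight, brush, jar, tin, foam, palette_knife from where it was at the start of the episode above 0.03 m).
It also fails if it takes over 45 s, if anything falls off the work surface, if the arm or the gripper's body presses on something with over 40 N, if the wrist force passes 120 N, or if a joint passes its speed limit or range.

## Working session

There is one attempt and no reset: what is moved stays moved. The work goes in short steps, Python scripts to look and compute and a shell command to move; the robot and the scene stay as the last step left them, time stands still between calls to the robot, and variables do not carry over. Pictures are saved under pics/ and viewed, and the job is handed in when it is done.

```bash
ls; mkdir -p pics
python3 - <<'E'
from cell import arm
import cv2,numpy as np
print(arm.observe())
for n in("scene","top","wrist"):
    d=arm.get_image(n); cv2.imwrite(f"pics/{n}0.png",d["img"][:,:,::-1]); np.savez(f"{n}0.npz",**d); print(n,-d["R"].T@d["t"],d["R"][2])
E
```

```text
pics
{'clock': 0.0, 'joints': array([ 1.10541619,  0.43521077,  0.02494566,  1.57413154, -0.01157282,
        1.13400462, -0.07511075]), 'dq': array([ 0.00037168, -0.00055044,  0.00025541, -0.00116723, -0.00152699,
       -0.00042763,  0.00160291]), 'joint_efforts': array([-1.10494395e-03, -6.67857885e+01,  9.84285213e-01, -3.14459074e+01,
       -6.06830930e-02,  4.28323529e-02,  1.37538941e-04]), 'position': array([ 0.22157396, -0.58387231,  0.24793891]), 'ee_rot': array([-3.08854211e+00, -5.66385893e-01,  6.98501499e-04]), 'force': array([-0.58044493,  0.31518975, -0.53036082]), 'ft_torque': array([-0.03532188,  0.01449524, -0.01191946]), 'width': 1.0059648072030352}
scene [1.15081869 0.16403865 1.26419698] [-0.49442423 -0.11600796 -0.86144462]
top [ 0.16711774 -0.00525386  1.88142923] [ 0.17349195 -0.00695467 -0.98481073]
wrist [ 0.28747569 -0.56033825  0.38473181] [-0.24256044 -0.09066706 -0.96589022]
```

View pics/scene0.png

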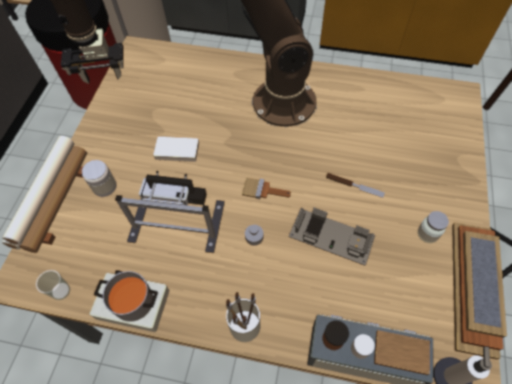

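View pics/top0.png

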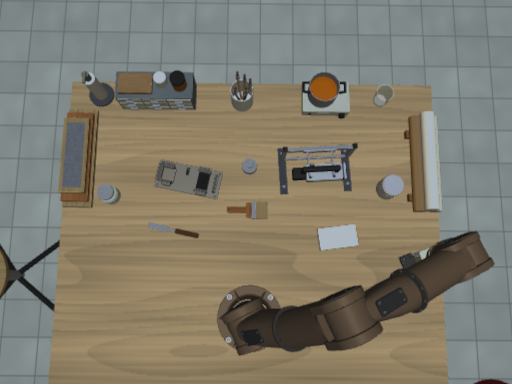

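View pics/wrist0.png

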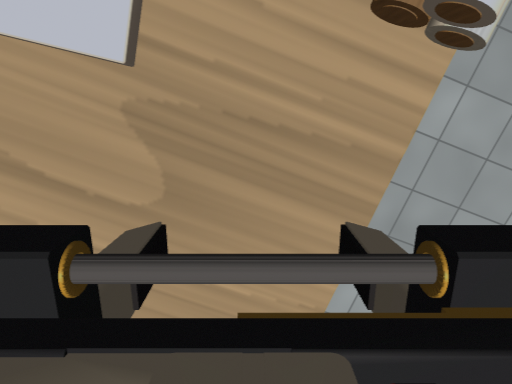

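Run:
```python
import cv2,numpy as np
for n,(r,c,h,w) in {"top":(130,140,90,240),"scene":(160,100,110,300)}.items():
    d=np.load(n+"0.npz"); im=d["img"][r:r+h,c:c+w,::-1]
    cv2.imwrite(f"pics/{n}_z.png",cv2.resize(im,None,fx=800/w,fy=800/w,interpolation=cv2.INTER_CUBIC))
    z=d["z_map"];v,u=np.mgrid[:384,:512]
    P=np.stack([u,v,np.ones_like(u)],-1)@np.linalg.inv(d["K"]).T*z[...,None]
    W=(P-d["t"])@d["R"]
    np.save(n+"W.npy",W)
    s=W[r:r+h:1,c:c+w]
    hm=np.clip(s[...,2]*1000,0,230).astype(np.uint8)
    cv2.imwrite(f"pics/{n}_h.png",cv2.resize(cv2.applyColorMap(hm,cv2.COLORMAP_JET),None,fx=800/w,fy=800/w,interpolation=cv2.INTER_NEAREST))
```

```text
(no output)
```

View pics/top_z.png

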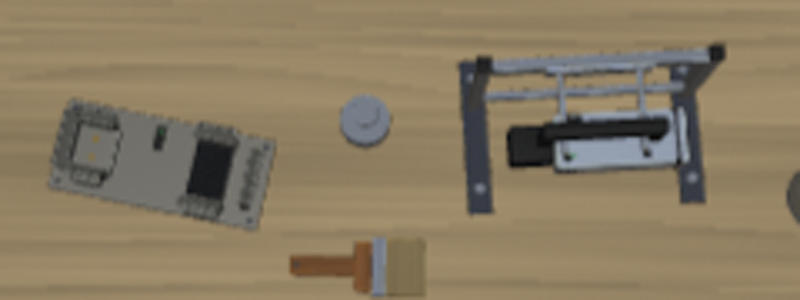

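View pics/scene_z.png

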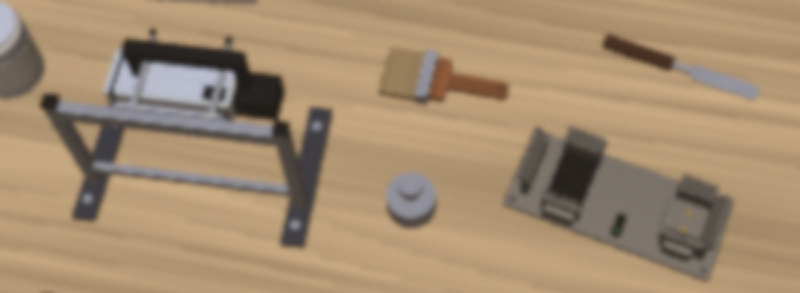

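View pics/top_h.png

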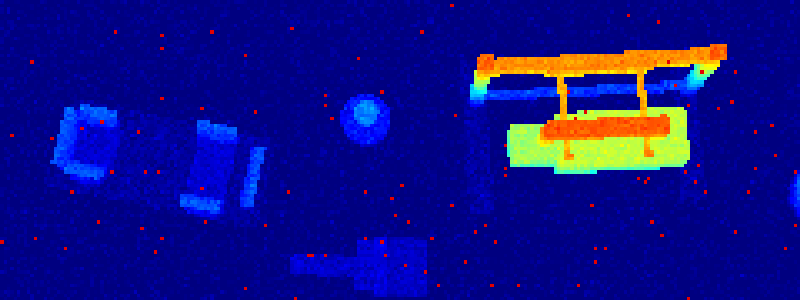

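```bash
cat > m.py <<'E'
import cv2,numpy as np
def pca(p):
    r=cv2.minAreaRect(p.astype(np.float32)*1000); c=p.mean(0);q=p-c
    w,V=np.linalg.eigh(q.T@q); return c,V[:,1],r
E
python3 - <<'E'
from m import *
for n in("top","scene"):
    W=np.load(n+"W.npy"); im=np.load(n+"0.npz")["img"]
    f=W.reshape(-1,3); ok=np.isfinite(f).all(1); 
    x,y,z=f.T
    tab=(x>.5)&(x<.7)&(abs(y+.02)<.04)
    print(n,"table z",np.median(z[tab]))
    reg=(x>.45)&(x<.9)&(y<-.05)&(y>-.45)
    print("hi pts",np.sum(reg&(z>.17)))
    for nm,m in {"all>.175":reg&(z>.175)&(z<.23)}.items():
        p=f[m]; print(np.round([p.min(0),p.max(0)],3))
    xm=np.median(x[reg&(z>.194)&(z<.21)]);print(xm)
    g=np.zeros(W.shape[:2],np.uint8); g[(reg&(z>.19)&(z<.215)).reshape(g.shape)]=1
    k,l,s,c=cv2.connectedComponentsWithStats(g)
    for i in range(1,k):
        if s[i,4]<8: continue
        p=W[l==i]; cc,v,r=pca(p[:,:2]); print(s[i],"mean",p.mean(0).round(4),"yaw",np.arctan2(-v[0]*np.sign(v[1]),abs(v[1])).round(4),[np.round(a,1) for a in r])
    reg2=(x>.45)&(x<.85)&(y>.05)&(y<.5)
    for lo,hi in((.004,.014),(.03,.07)):
        g[:]=0; g[(reg2&(z>lo)&(z<hi)).reshape(g.shape)]=1
        k,l,s,c=cv2.connectedComponentsWithStats(g)
        for i in range(1,k):
            if s[i,4]<12: continue
            p=W[l==i]; cc,v,r=pca(p[:,:2]); print(lo,s[i],"mean",p.mean(0).round(4),"yaw",np.arctan2(-v[0]*np.sign(v[1]),abs(v[1])).round(4),[np.round(a,1) for a in r])
E
```

```text
top table z 0.0010768038001418242
hi pts 726
[[ 0.512 -0.389  0.175]
 [ 0.639 -0.117  0.214]]
0.5460763695667366
[353 143   5   5  23] mean [ 0.6298 -0.3794  0.1999] yaw 0.7603 [array([ 630.1, -379.9]), array([16.4, 18.4]), np.float64(4.3)]
[283 146   5   6  25] mean [ 0.6154 -0.1245  0.1981] yaw 1.3239 [array([ 615.9, -124.1]), array([14.9, 18.2]), np.float64(88.4)]
[290 147   6   4   9] mean [ 0.6158 -0.1495  0.1921] yaw 0.1016 [array([ 615.8, -151.9]), array([12.2, 19. ]), np.float64(2.4)]
[302 164  39   8 219] mean [ 0.5431 -0.2548  0.2008] yaw 0.0643 [array([ 544.1, -254.9]), array([ 21.6, 137.6]), np.float64(2.8)]
0.004 [222 107   8   7  18] mean [0.8234 0.106  0.0073] yaw 0.7923 [array([826.1, 106.7]), array([25.1, 26.3]), np.float64(80.2)]
0.004 [137 119   7   6  16] mean [0.7729 0.4542 0.0066] yaw 0.5262 [array([771. , 453.6]), array([18.9, 25.7]), np.float64(6.2)]
0.004 [158 119  13   8  18] mean [0.769  0.3558 0.0071] yaw -0.3754 [array([768.2, 359.5]), array([53.7, 16.2]), np.float64(70.9)]
0.004 [210 125  10   6  17] mean [0.7515 0.1519 0.0066] yaw 0.5748 [array([753.4, 
[... 6997 characters left out ...]
y([824.7, 192.5]), array([18.9,  9.9]), np.float64(80.3)]
0.03 [312 207  16  13 122] mean [0.4869 0.2005 0.0466] yaw -0.2068 [array([485.3, 200.1]), array([48.3, 19.8]), np.float64(77.2)]
0.03 [294 208  12  23 130] mean [0.5202 0.1405 0.0485] yaw 1.376 [array([517.4, 140.2]), array([17.9, 70. ]), np.float64(79.1)]
0.03 [348 225  27  31 349] mean [0.5573 0.3427 0.048 ] yaw 1.4402 [array([557. , 339.8]), array([61.3, 88.1]), np.float64(78.9)]
0.03 [303 231  16  11  86] mean [0.5722 0.183  0.0456] yaw -0.19 [array([570.1, 183.5]), array([47.6, 22.2]), np.float64(78.6)]
0.03 [252 308   7  10  22] mean [0.8382 0.0656 0.0499] yaw -0.6822 [array([839.3,  66.3]), array([28.,  3.]), np.float64(52.0)]
```

```bash
cat >> m.py <<'E'
from scipy.spatial.transform import Rotation as Ro
def target(yaw): # yaw of lamp/cradle y from world y; tool x along that y, z down
    v=np.array([-np.sin(yaw),np.cos(yaw),0]); z=np.array([0,0,-1.]); return np.stack([v,np.cross(z,v),z],1)
def todo(pos,yaw):
    from cell import arm
    s=arm.observe(); R=Ro.from_rotvec(s["ee_rot"]).as_matrix(); T=target(yaw)
    p=s["position"]
    print("t",s["clock"],"pos",p.round(4),"F",s["force"].round(1),"w",round(s["width"],3))
    print("rot first units",(Ro.from_matrix(R.T@T).as_rotvec()/.08).round(2),"shift units: now axes",(R.T@(pos-p)/.04).round(2)," target axes",(T.T@(pos-p)/.04).round(2))
E
python3 -m pendant '[[[0,0,-0.4,0,0,-1,0.4],[0,0,-0.4,0,0,-1,0.4],[0,0,-0.4,0,0,-1,0.4],[0,0,-0.4,0,0,-1,0.4],[0,0,-0.4,0,0,-1,0.4],[0,0,-0.4,0,0,-1,0.4],[0,0,-0.4,0,0,-1,0.4],[0,0,-0.4,0,0,-1,0.4],[0,0,-0.4,0,0,-1,0.4],[0,0,-0.4,0,0,-1,0.4],[0,0,0,0,0,-1,0.4],[0,0,0,0,0,-1,0.4],[0,0,0,0,0,-0.7,0.4],[0,0,0,0,0,0,0.4]]]'
python3 -c "
from m import *
todo([.45,-.3,.42],-.19)
todo([.50,.14,.40],-.19)"
```

```text
clock: 1.32
position: [0.2216, -0.5843, 0.4084]
ee_rot: [-2.421, -2.001, -0.0]
force: [0.1, 0.6, -0.9]
width: 0.599
t 1.3167 pos [ 0.2216 -0.5843  0.4084] F [ 0.1  0.6 -0.9] w 0.599
rot first units [-0.   -0.01  0.01] shift units: now axes [ 8.05  4.27 -0.29]  target axes [ 8.06  4.26 -0.29]
t 1.3167 pos [ 0.2216 -0.5843  0.4084] F [ 0.1  0.6 -0.9] w 0.599
rot first units [-0.   -0.01  0.01] shift units: now axes [19.09  3.42  0.22]  target axes [19.1   3.41  0.21]
```

```bash
python3 -m pendant '[[[0.8,0.45,0,0,0,0,0.4],[0.8,0.45,0,0,0,0,0.4],[0.8,0.45,0,0,0,0,0.4],[0.8,0.45,0,0,0,0,0.4],[0.8,0.45,0,0,0,0,0.4],[0.8,0.45,0,0,0,0,0.4],[0.8,0.45,0,0,0,0,0.4],[0.8,0.45,0,0,0,0,0.4],[0.8,0.45,0,0,0,0,0.4],[0.8,0.2,0,0,0,0,0.4]]]'
python3 -m pendant '[[[0.9,-0.1,0,0,0,0,0.4],[0.9,-0.1,0,0,0,0,0.4],[0.9,-0.1,0,0,0,0,0.4],[0.9,-0.1,0,0,0,0,0.4],[0.9,-0.1,0,0,0,0,0.4],[0.9,-0.1,0,0,0,0,0.4],[0.9,-0.1,0,0,0,0,0.4],[0.9,-0.1,0,0,0,0,0.4],[0.9,-0.1,0,0,0,0,0.4],[0.9,0,0,0,0,0,0.4],[0.9,0,0,0,0,0,0.4],[0.9,0,0,0,0,0,0.4],[0.3,0,0,0,0,0,0.4],[0,0,0,0,0,0,0.4],[0,0,0,0,0,0,0.4]]]'
python3 - <<'E'
from cell import arm
import cv2,numpy as np
d=arm.get_image("wrist"); cv2.imwrite("pics/w1.png",d["img"][:,:,::-1]); np.savez("w1.npz",**d)
E
```

```text
clock: 2.15
position: [0.4515, -0.3008, 0.4083]
ee_rot: [-2.425, -1.996, -0.001]
force: [0.1, 0.2, 0.4]
width: 0.605
clock: 3.4
position: [0.499, 0.1404, 0.4083]
ee_rot: [-2.424, -1.998, 0.001]
force: [0.5, -0.3, -0.2]
width: 0.598
```

View pics/w1.png

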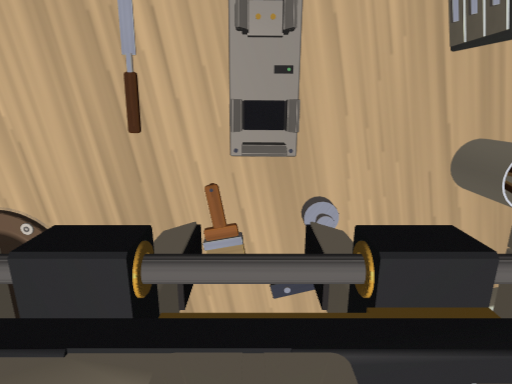

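Run:
```python
from m import *
d=np.load("w1.npz"); im=d["img"]; hsv=cv2.cvtColor(im,cv2.COLOR_RGB2HSV)
z=d["z_map"]; v,u=np.mgrid[:384,:512]
ray=np.stack([u,v,np.ones_like(u)],-1)@np.linalg.inv(d["K"]).T
C=-d["R"].T@d["t"]; dr=ray@d["R"]
W=C+dr*z[...,None]
print("table",np.median(W[60:150,330:400,2]))
def plane(pu,pv,h):
    r=np.linalg.inv(d["K"])@[pu,pv,1]; w=r@d["R"]; return C+w*(h-C[2])/w[2]
g=im.astype(int); sat=g.max(2)-g.min(2)
L=[];Rr=[]
for r in range(36,95,3):
    row=sat[r,215:315]; m=row<30
    idx=np.where(m)[0]; 
    # sub-pixel via longest
    a,b=215+idx[0]-.5,215+idx[-1]+.5
    L.append(plane(a,r,.008)); Rr.append(plane(b,r,.008))
L=np.array(L);Rr=np.array(Rr)
for nm,q in(("L",L),("R",Rr)):
    p=np.polyfit(q[:,1],q[:,0],1); print(nm,"yaw",-np.arctan(p[0]),"x at y=.25",np.polyval(p,.25),"res",np.std(q[:,0]-np.polyval(p,q[:,1])))
print("width",np.linalg.norm((L-Rr),axis=1).mean())
B=[]
for c in range(240,292,4):
    col=sat[140:175,c]; i=np.where(col<30)[0][-1]; B.append(plane(c,140+i+.5,.008))
B=np.array(B); print("bottom edge",B.mean(0),"slope",np.polyfit(B[:,0],B[:,1],1)[0])
# lips
m=(W[...,2]>.035)&(W[...,2]<.065)&(u>220)&(u<310)&(v<165)&(z>0)
k,l,s,c=cv2.connectedComponentsWithStats(m.astype(np.uint8))
for i in range(1,k):
    if s[i,4]>20:
        p=W[l==i];cc,vv,r=pca(p[:,:2]);print(s[i],p.mean(0).round(4),"max z",np.percentile(p[:,2],95).round(4),"yaw",np.arctan2(-vv[0]*np.sign(vv[1]),abs(vv[1])).round(3),[np.round(a,1) for a in r])
cv2.imwrite("pics/w1z.png",cv2.resize(im[0:170,200:330,::-1],None,fx=3.5,fy=3.5))
```

```text
table 0.0008475725339786577
L yaw -0.19031953585511213 x at y=.25 0.4829084191644614 res 0.0004460347603260943
R yaw -0.19727860684902962 x at y=.25 0.5955619369018994 res 0.00043999044335584517
width 0.11064965447779859
bottom edge [0.51560997 0.12349632 0.008     ] slope -0.22482846761742786
[235   0  13  30 376] [0.5206 0.3312 0.0507] max z 0.0565 yaw -0.23 [array([520.6, 332.8]), array([37.1, 16.6]), np.float64(78.6)]
[282   0  15  31 401] [0.586  0.3184 0.0502] max z 0.0568 yaw -0.173 [array([587. , 319.9]), array([38. , 17.4]), np.float64(78.5)]
[229  99  12  33 378] [0.4836 0.1999 0.0493] max z 0.0546 yaw -0.189 [array([483. , 199.1]), array([47.3, 16.3]), np.float64(78.3)]
[286  99  14  33 415] [0.5688 0.1825 0.0486] max z 0.0546 yaw -0.211 [array([569.1, 182. ]), array([47.7, 17.5]), np.float64(78.8)]
[241 144  46  12 540] [0.5158 0.14   0.0486] max z 0.0548 yaw 1.377 [array([516.1, 139.6]), array([16.2, 69.5]), np.float64(78.8)]
```

View pics/w1z.png

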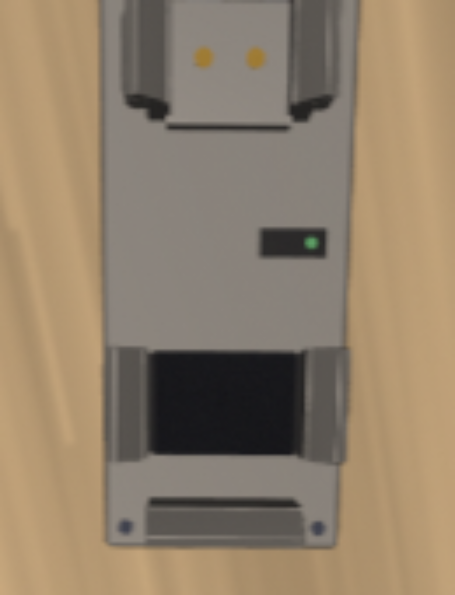

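```bash
python3 -c "
from m import *
todo([.55,-.36,.408],.065)"
```

```text
t 3.45 pos [0.4992 0.1392 0.4084] F [ 0.8 -0.5  0.5] w 0.602
rot first units [-0.01  0.01 -3.23] shift units: now axes [-12.     3.65   0.02]  target axes [-1.254e+01  4.600e-01  1.000e-02]
```

```bash
python3 -m pendant '[[[0,0,0,0,0,-0.8,0.4],[0,0,0,0,0,-0.8,0.4],[0,0,0,0,0,-0.8,0.4],[0,0,0,0,0,-0.8,0.4],[-0.9,0.03,0,0,0,0,0.4],[-0.9,0.03,0,0,0,0,0.4],[-0.9,0.03,0,0,0,0,0.4],[-0.9,0.03,0,0,0,0,0.4],[-0.9,0.03,0,0,0,0,0.4],[-0.9,0.03,0,0,0,0,0.4],[-0.9,0.03,0,0,0,0,0.4],[-0.9,0.03,0,0,0,0,0.4],[-0.9,0.03,0,0,0,0,0.4],[-0.9,0.03,0,0,0,0,0.4],[-0.9,0.03,0,0,0,0,0.4],[-0.9,0.03,0,0,0,0,0.4],[-0.9,0.03,0,0,0,0,0.4],[-0.8,0,0,0,0,0,0.4],[0,0,0,0,0,0,0.4],[0,0,0,0,0,0,0.4]]]'
python3 - <<'E'
from cell import arm
import cv2,numpy as np
d=arm.get_image("wrist"); cv2.imwrite("pics/w2.png",d["img"][:,:,::-1]); np.savez("w2.npz",**d)
from m import *
z=d["z_map"]; v,u=np.mgrid[:384,:512]
W=(np.stack([u,v,np.ones_like(u)],-1)@np.linalg.inv(d["K"]).T*z[...,None]-d["t"])@d["R"]
for lo,hi in((.194,.21),(.182,.21),(.13,.15)):
    m=((W[...,2]>lo)&(W[...,2]<hi)&(v<225)).astype(np.uint8)
    k,l,s,c=cv2.connectedComponentsWithStats(m)
    for i in range(1,k):
      if s[i,4]>40:
        p=W[l==i];cc,vv,r=pca(p[:,:2]);print(lo,s[i],p.mean(0).round(4),"yaw",np.arctan2(-vv[0]*np.sign(vv[1]),abs(vv[1])).round(3),[np.round(a,1) for a in r])
E
```

```text
clock: 5.12
position: [0.5446, -0.3619, 0.4077]
ee_rot: [-2.157, -2.283, 0.002]
force: [0.0, 0.8, 0.0]
width: 0.601
0.194 [ 249    0   21  139 2729] [ 0.5452 -0.2568  0.2018] yaw 0.06 [array([ 545.5, -261. ]), array([ 20.2, 131.9]), np.float64(3.1)]
0.194 [321 183  17  16 253] [ 0.6316 -0.3804  0.1985] yaw 0.478 [array([ 631.8, -380.5]), array([17.2, 17.5]), np.float64(3.4)]
0.182 [ 249    0   21  139 2732] [ 0.5452 -0.2568  0.2018] yaw 0.06 [array([ 545.5, -261. ]), array([ 20.3, 131.9]), np.float64(3.0)]
0.182 [ 320    0   26  199 3301] [ 0.6236 -0.2798  0.1896] yaw 0.074 [array([ 624.6, -288.4]), array([ 19.1, 202.4]), np.float64(3.9)]
0.182 [226  20  13  11 100] [ 0.5155 -0.2165  0.1881] yaw -1.524 [array([ 515.6, -216.3]), array([ 8.8, 11.8]), np.float64(74.7)]
0.182 [228 110  13   9  81] [ 0.5211 -0.3036  0.1883] yaw -1.513 [array([ 521.1, -303.6]), array([12.8,  8.4]), np.float64(1.7)]
0.13 [239   0  10  23 229] [ 0.5247 -0.1903  0.138 ] yaw 0.064 [array([ 524.6, -190.2]), array([10.5, 23.4]), np.float64(2.5)]
0.13 [270   0   8  23 175] [ 0.5587 -0.1881  0.1381] yaw 0.018 [array([ 558.9, -188.2]), array([ 8.4, 24.1]), np.float64(3.9)]
0.13 [ 231   30   19   81 1404] [ 0.524  -0.2554  0.1442] yaw 0.071 [array([ 523.8, -255.2]), array([21.3, 89.1]), np.float64(3.5)]
0.13 [ 269   32   17   78 1255] [ 0.5671 -0.2529  0.1449] yaw 0.056 [array([ 567.4, -253.4]), array([19.5, 85.9]), np.float64(4.0)]
0.13 [ 476   67   36  112 1330] [ 0.8374 -0.3013  0.1408] yaw 0.327 [array([ 843.7, -303. ]), array([ 40.4, 137. ]), np.float64(12.9)]
0.13 [ 233  118   52   40 1649] [ 0.5498 -0.334   0.1442] yaw -1.524 [array([ 550.3, -332.2]), array([64.4, 48.9]), np.float64(3.1)]
0.13 [312 172   7  14  48] [ 0.6252 -0.3783  0.1395] yaw -0.205 [array([ 625.2, -379.5]), array([16.4,  6. ]), np.float64(68.9)]
```

View pics/w2.png

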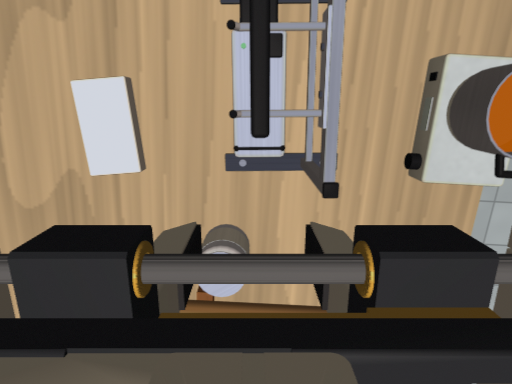

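```bash
python3 -c "
from m import *
todo([.5453,-.256,.25],.063)"
```

```text
t 5.1667 pos [ 0.5453 -0.3596  0.4083] F [0.  0.6 0.9] w 0.603
rot first units [-0.01 -0.   -0.04] shift units: now axes [2.58 0.16 3.96]  target axes [2.59 0.16 3.96]
```

```bash
python3 -m pendant '[[[0.52,0.03,0.5,0,0,0,0.45],[0.52,0.03,0.6,0,0,0,0.45],[0.52,0.03,0.7,0,0,0,0.45],[0.52,0.03,0.7,0,0,0,0.45],[0.5,0.03,0.7,0,0,0,0.45],[0,0,0.76,0,0,0,0.45],[0,0,0,0,0,0,0.45],[0,0,0,0,0,0,0.45]]]'
python3 - <<'E'
from cell import arm
import cv2,numpy as np
from m import *
d=arm.get_image("wrist"); cv2.imwrite("pics/w3.png",d["img"][:,:,::-1])
todo([.5453,-.256,.194],.063)
E
```

```text
clock: 5.83
position: [0.545, -0.2542, 0.2502]
ee_rot: [-2.148, -2.29, 0.002]
force: [0.7, -0.2, 0.7]
width: 0.55
t 5.8833 pos [ 0.5461 -0.255   0.2518] F [-0.1 -0.2 -0. ] w 0.548
rot first units [0.01 0.01 0.  ] shift units: now axes [-0.02 -0.02  1.44]  target axes [-0.02 -0.02  1.44]
```

View pics/w3.png

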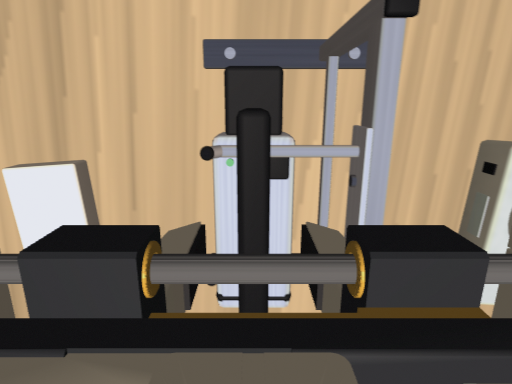

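```bash
python3 -m pendant '[[[0,0,0.4,0,0,0,0.45],[0,0,0.4,0,0,0,0.45],[0,0,0.4,0,0,0,0.45],[0,0,0.22,0,0,0,0.45],[0,0,0,0,0,0,0.45],[0,0,0,0,0,0,0.9],[0,0,0,0,0,0,1],[0,0,0,0,0,0,1],[0,0,0,0,0,0,1],[0,0,0,0,0,0,1],[0,0,0,0,0,0,1],[0,0,0,0,0,0,1]]]' 40
```

```text
clock: 6.88
position: [0.5457, -0.2548, 0.1941]
ee_rot: [2.15, 2.291, -0.001]
force: [-4.1, 0.6, 5.7]
width: 0.214
```

```bash
python3 -m pendant '[[[0,0,-0.12,0,0,0,1],[0,0,-0.12,0,0,0,1],[0,0,-0.12,0,0,0,1],[0,0,-0.12,0,0,0,1],[0,0,0,0,0,0,1],[0,0,0,0,0,0,1]]]' 40
python3 - <<'E'
from cell import arm
import cv2,numpy as np
from m import *
d=arm.get_image("wrist"); cv2.imwrite("pics/w4.png",d["img"][:,:,::-1])
d=arm.get_image("scene"); cv2.imwrite("pics/s4.png",cv2.resize(d["img"][130:270,80:250,::-1],None,fx=4,fy=4,interpolation=cv2.INTER_CUBIC))
todo([.46,-.256,.213],.063)
E
```

```text
clock: 7.38
position: [0.5463, -0.2546, 0.213]
ee_rot: [2.149, 2.291, 0.0]
force: [-0.4, -0.2, -6.3]
width: 0.215
t 7.4833 pos [ 0.5459 -0.2546  0.2125] F [-0.1 -0.5 -4. ] w 0.217
rot first units [-0.   -0.    0.01] shift units: now axes [ 0.1  -2.15 -0.01]  target axes [ 0.1  -2.15 -0.01]
```

View pics/w4.png

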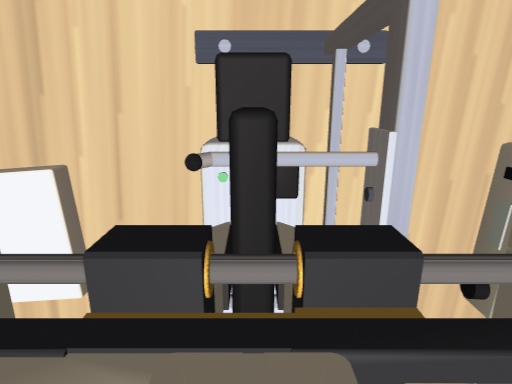

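View pics/s4.png

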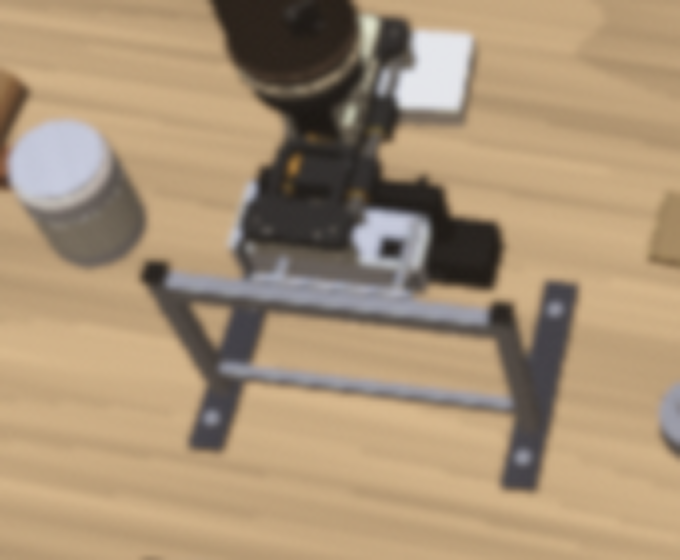

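```bash
python3 -m pendant '[[[0,-0.15,0,0,0,0,1],[0,-0.3,0,0,0,0,1],[0,-0.4,0,0,0,0,1],[0,-0.4,0,0,0,0,1],[0,-0.4,0,0,0,0,1],[0,-0.4,0,0,0,0,1],[0,-0.3,0,0,0,0,1],[0,-0.15,0,0,0,0,1],[0,0,0,0,0,0,1],[0,0,0,0,0,0,1]]]' 40
python3 - <<'E'
from m import *
o=np.array([.5385,.2495,0])
todo(o+[0,0,.27],-.197)
E
```

```text
clock: 8.32
position: [0.4467, -0.2611, 0.213]
ee_rot: [2.149, 2.29, 0.001]
force: [0.6, 0.2, -4.5]
width: 0.214
t 8.3167 pos [ 0.4467 -0.2611  0.213 ] F [ 0.6  0.2 -4.5] w 0.214
rot first units [0.01 0.   3.26] shift units: now axes [12.59  3.1  -1.43]  target axes [12.97 -0.25 -1.43]
```

```bash
python3 -m pendant '[[[0,0,-0.3,0,0,0.5,1],[0,0,-0.4,0,0,0.7,1],[0,0,-0.4,0,0,0.7,1],[0,0,-0.3,0,0,0.7,1],[0,0,0,0,0,0.66,1],[0.3,0,0,0,0,0,1],[0.6,0,0,0,0,0,1],[0.8,0,0,0,0,0,1],[0.8,0,0,0,0,0,1],[0.8,0,0,0,0,0,1],[0.8,0,0,0,0,0,1],[0.8,0,0,0,0,0,1],[0.8,0,0,0,0,0,1],[0.8,0,0,0,0,0,1],[0.8,0,0,0,0,0,1],[0.6,0,0,0,0,0,1],[0.3,0,0,0,0,0,1],[0,0,0,0,0,0,1]]]' 40
python3 - <<'E'
from m import *
o=np.array([.5385,.2495,0])
todo(o+[0,0,.27],-.197)
E
```

```text
clock: 9.82
position: [0.5107, 0.0662, 0.2687]
ee_rot: [-2.42, -2.0, -0.004]
force: [0.5, 0.7, -4.7]
width: 0.218
t 9.8167 pos [0.5107 0.0662 0.2687] F [ 0.5  0.7 -4.7] w 0.218
rot first units [-0.   -0.04  0.1 ] shift units: now axes [ 4.63 -0.18 -0.02]  target axes [ 4.63 -0.21 -0.03]
```

```bash
python3 -m pendant '[[[0.3,0,0,0,0,0.05,1],[0.6,-0.03,0,0,0,0,1],[0.8,-0.03,0,0,0,0,1],[0.8,-0.03,0,0,0,0,1],[0.8,-0.03,0,0,0,0,1],[0.6,-0.03,0,0,0,0,1],[0.4,-0.03,0,0,0,0,1],[0.3,0,0,0,0,0,1],[0,0,0,0,0,0,1],[0,0,0,0,0,0,1]]]' 40
python3 - <<'E'
from m import *
o=np.array([.5385,.2495,0])
from cell import arm
todo(o+[0,0,.17],-.197)
d=arm.get_image("wrist"); cv2.imwrite("pics/w5.png",d["img"][:,:,::-1]);np.savez("w5.npz",**d)
d=arm.get_image("scene"); cv2.imwrite("pics/s5.png",cv2.resize(d["img"][150:290,250:450,::-1],None,fx=4,fy=4,interpolation=cv2.INTER_CUBIC))
E
```

```text
clock: 10.65
position: [0.54, 0.2425, 0.2682]
ee_rot: [-2.432, -1.989, 0.001]
force: [-0.4, -0.5, -5.4]
width: 0.217
t 10.65 pos [0.54   0.2425 0.2682] F [-0.4 -0.5 -5.4] w 0.217
rot first units [-0.01  0.01 -0.03] shift units: now axes [ 0.17 -0.07  2.46]  target axes [ 0.16 -0.07  2.46]
```

View pics/w5.png

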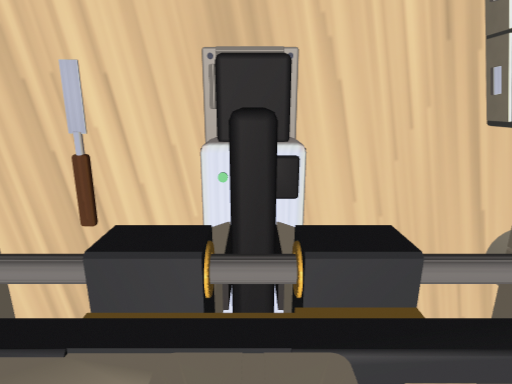

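View pics/s5.png

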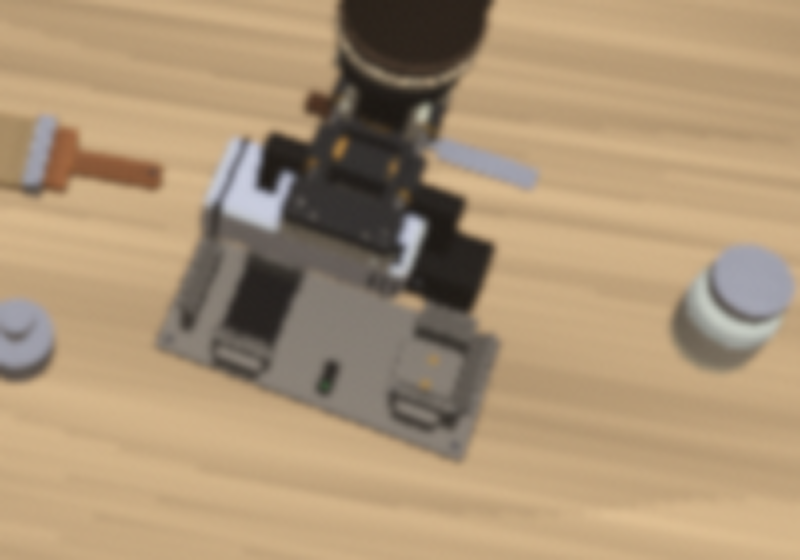

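```bash
cat > rel.py <<'E'
from m import *
import sys
d=np.load(sys.argv[1]); o=np.array([.5385,.2495,0]); T=target(-.197)
z=d["z_map"]; v,u=np.mgrid[:384,:512]
W=(np.stack([u,v,np.ones_like(u)],-1)@np.linalg.inv(d["K"]).T*z[...,None]-d["t"])@d["R"]
Q=(W-o)@np.stack([T[:,1],T[:,0],[0,0,1]],1)   # cradle frame x,y,z
Q[...,0]*=1
m0=(z>0)&(v<225)&(u>180)&(u<330)
hs=np.median(Q[150:165,222:226,2]); print("housing-ish z",hs,"axes x",T[:,1])
lam=float(sys.argv[2]) # lamp underside z
def box(nm,lo,hi,extra=True):
    m=m0&(Q[...,2]>lo)&(Q[...,2]<hi)&extra
    p=Q[m]*1000
    if len(p)<20: print(nm,len(p));return
    print(nm,len(p),"x",np.percentile(p[:,0],[.5,99.5]).round(1),"y",np.percentile(p[:,1],[.5,50,99.5]).round(1),"z",np.median(p[:,2]).round(1))
box("bar",lam+.094,lam+.11)
box("battery",lam+.03,lam+.05,(Q[...,1]>.055))
box("housing",lam+.035,lam+.05,(Q[...,1]<.04))
box("plate",.004,.014,(abs(Q[...,0])<.08)&(Q[...,1]<.15))
box("lips",.04,.062,(abs(Q[...,0])<.08)&(Q[...,1]<.15))
E
python3 rel.py w5.npz .174
```

```text
housing-ish z 0.21848235785769932 axes x [ 0.98065817 -0.19572824  0.        ]
bar 5425 x [-6.2 13.5] y [13.3 38.6 61. ] z 276.2
battery 4458 x [-17.8  25.4] y [55.3 75.1 90.9] z 212.4
housing 4459 x [-28.2  35.2] y [-8.7 17.3 39.9] z 218.6
plate 1529 x [-55.9  55.7] y [ 22.7  77.3 127. ] z 8.6
lips 764 x [-42.3  34.8] y [ 60.8 115.5 120.9] z 54.0
```

```bash
python3 -m pendant '[[[0.11,-0.05,0.2,0,0,0,1],[0.11,-0.04,0.4,0,0,0,1],[0,0,0.5,0,0,0,1],[0,0,0.5,0,0,0,1],[0,0,0.5,0,0,0,1],[0,0,0.3,0,0,0,1],[0,0,0.15,0,0,0,1],[0,0,0,0,0,0,1],[0,0,0,0,0,0,1]]]' 40
python3 - <<'E'
from m import *
o=np.array([.5385,.2495,0])
from cell import arm
todo(o+[0,0,.1142],-.197)
d=arm.get_image("wrist"); cv2.imwrite("pics/w6.png",d["img"][:,:,::-1]);np.savez("w6.npz",**d)
E
python3 rel.py w6.npz .072
```

```text
clock: 11.5
position: [0.5386, 0.2519, 0.1672]
ee_rot: [2.433, 1.987, 0.001]
force: [-0.4, -0.3, -4.0]
width: 0.218
t 11.5 pos [0.5386 0.2519 0.1672] F [-0.4 -0.3 -4. ] w 0.218
rot first units [ 0.   -0.   -0.05] shift units: now axes [-0.06  0.01  1.33]  target axes [-0.06  0.01  1.33]
housing-ish z 0.1176217241289309 axes x [ 0.98065817 -0.19572824  0.        ]
bar 5425 x [-9.4 10.3] y [22.2 47.5 69.9] z 175.2
battery 4839 x [-21.1  22.3] y [55.6 82.5 99.8] z 111.5
housing 3466 x [-31.4  32.1] y [ 0.1 21.  39.8] z 117.7
plate 3688 x [-56.   55.8] y [-40.1  53.4 127.1] z 8.6
lips 4267 x [-41.9  42.1] y [ 60.4 100.7 121.2] z 52.5
```

View pics/w6.png

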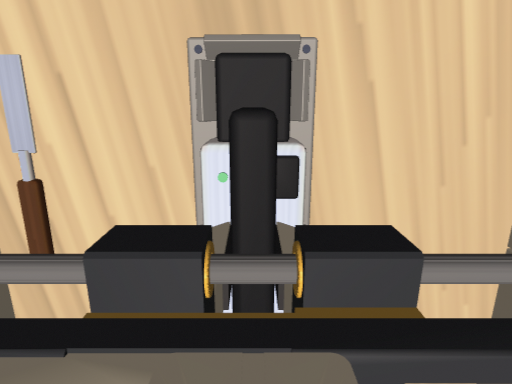

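```bash
python3 -m pendant '[[[0,-0.01,0.2,0,0,0,1],[0,0,0.25,0,0,0,1],[0,0,0.25,0,0,0,1],[0,0,0.2,0,0,0,1],[0,0,0.15,0,0,0,1],[0,0,0.1,0,0,0,1],[0,0,0,0,0,0,1]]]' 40
```

```text
clock: 12.13
position: [0.5374, 0.2516, 0.1195]
ee_rot: [-2.433, -1.987, 0.003]
force: [-0.3, 0.2, -4.2]
width: 0.215
```

```bash
python3 -m pendant '[[[0,0,0.05,0,0,0,1],[0,0,0.05,0,0,0,1],[0,0,0.03,0,0,0,1],[0,0,0.03,0,0,0,1],[0,0,0,0,0,0,1],[0,0,0,0,0,0,1]]]' 40
python3 - <<'E'
from m import *
from cell import arm
todo([.5385,.2495,.1142],-.197)
d=arm.get_image("wrist"); cv2.imwrite("pics/w7.png",d["img"][:,:,::-1]);np.savez("w7.npz",**d)
E
python3 rel.py w7.npz .02
```

```text
clock: 12.63
position: [0.538, 0.2519, 0.1144]
ee_rot: [2.433, 1.987, 0.0]
force: [-0.1, -0.3, -3.8]
width: 0.213
t 12.6333 pos [0.538  0.2519 0.1144] F [-0.1 -0.3 -3.8] w 0.213
rot first units [ 0.   -0.   -0.05] shift units: now axes [-0.06  0.03  0.01]  target axes [-0.06  0.02  0.01]
housing-ish z 0.06478557325011908 axes x [ 0.98065817 -0.19572824  0.        ]
bar 5433 x [-10.1   9.7] y [22.1 47.4 69.7] z 122.4
battery 9956 x [-41.4  41.8] y [ 56.3  87.7 120.7] z 56.4
housing 3545 x [-32.1  31.4] y [-0.2 21.3 39.7] z 64.9
plate 5525 x [-55.5  55.5] y [-20.9  36.8 126.8] z 8.7
lips 14537 x [-41.2  41.7] y [ 17.6  89.8 120.6] z 54.3
```

Still bearing the lamp's weight with no contact, so it is about 0–1 mm above its pads; I lower it a little further.

```bash
python3 -m pendant '[[[0,0,0.02,0,0,0,1],[0,0,0.02,0,0,0,1],[0,0,0.02,0,0,0,1],[0,0,0,0,0,0,1]]]' 40
```

```text
clock: 13.02
position: [0.5381, 0.2519, 0.1141]
ee_rot: [2.432, 1.986, 0.001]
force: [-6.4, -5.6, 18.1]
width: 0.217
```

```bash
python3 -m pendant '[[[0,0,-0.03,0,0,0,1],[0,0,0,0,0,0,0.7],[0,0,0,0,0,0,0.4],[0,0,0,0,0,0,0.4],[0,0,0,0,0,0,0.4],[0,0,0,0,0,0,0.4],[0,0,0,0,0,0,0.4]]]' 3
python3 - <<'E'
from m import *
from cell import arm
todo([.5385,.2495,.1142],-.197)
d=arm.get_image("wrist"); cv2.imwrite("pics/w8.png",d["img"][:,:,::-1]);np.savez("w8.npz",**d)
E
python3 rel.py w8.npz .02
```

```text
clock: 13.6
position: [0.5379, 0.2519, 0.113]
ee_rot: [-2.433, -1.987, 0.0]
force: [1.0, -0.6, -0.8]
width: 0.578
t 13.6 pos [0.5379 0.2519 0.113 ] F [ 1.  -0.6 -0.8] w 0.578
rot first units [-0.    0.   -0.05] shift units: now axes [-0.06  0.03 -0.03]  target axes [-0.06  0.03 -0.03]
housing-ish z 0.06478740653004893 axes x [ 0.98065817 -0.19572824  0.        ]
bar 5495 x [-9.9  9.9] y [22.5 47.7 70.1] z 122.3
battery 10149 x [-41.4  41.8] y [ 56.4  88.1 121. ] z 56.4
housing 3601 x [-31.9  31.5] y [ 0.4 21.2 39.9] z 64.8
plate 5414 x [-55.6  55.5] y [-19.3  37.1 126.8] z 8.7
lips 14828 x [-41.1  41.6] y [ 15.6  89.9 120.9] z 54.3
```

View pics/w8.png

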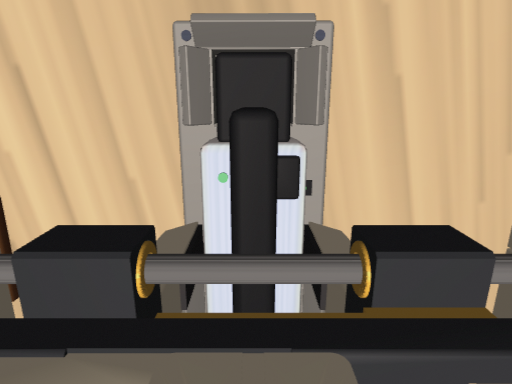

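```bash
python3 -m pendant '[[[0,0,-0.2,0,0,0,0.4],[0,0,-0.3,0,0,0,0.4],[0,0,-0.4,0,0,0,0.4],[0,0,-0.6,0,0,0,0.4],[0,0,-0.8,0,0,0,0.4],[0,0,-0.8,0,0,0,0.4],[0,0,-0.8,0,0,0,0.4],[-0.4,0,-0.8,0,0,0,0.4],[-0.8,0,-0.4,0,0,0,0.4],[-0.8,0,0,0,0,0,0.4],[-0.6,0,0,0,0,0,0.4],[-0.3,0,0,0,0,0,0.4],[0,0,0,0,0,0,0.4],[0,0,0,0,0,0,0.4]]]' 3
python3 - <<'E'
from m import *
from cell import arm
d=arm.get_image("wrist"); cv2.imwrite("pics/w9.png",d["img"][:,:,::-1]);np.savez("w9.npz",**d)
d=arm.get_image("scene"); cv2.imwrite("pics/s9.png",d["img"][:,:,::-1])
E
python3 rel.py w9.npz .02
```

```text
clock: 14.82
position: [0.5148, 0.1384, 0.3179]
ee_rot: [2.434, 1.986, 0.002]
force: [0.0, 0.2, -0.6]
width: 0.598
housing-ish z 0.00861038010874352 axes x [ 0.98065817 -0.19572824  0.        ]
bar 2651 x [-10.1  10.2] y [-67.9  -4.8  49.5] z 122.2
battery 441 x [-41.7  41.4] y [55.2 63.  69.7] z 57.0
housing 4747 x [-32.2  31.8] y [-115.7  -31.6   39.5] z 64.6
plate 3564 x [-56.5  72.1] y [-206.8    5.9   81. ] z 8.6
lips 2950 x [-52.   51.4] y [-120.5  -58.1   70.5] z 51.9
```

View pics/w9.png

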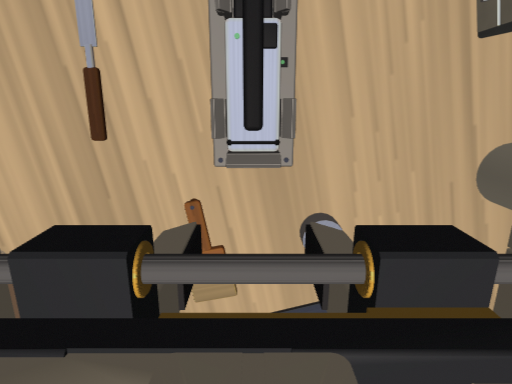

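View pics/s9.png

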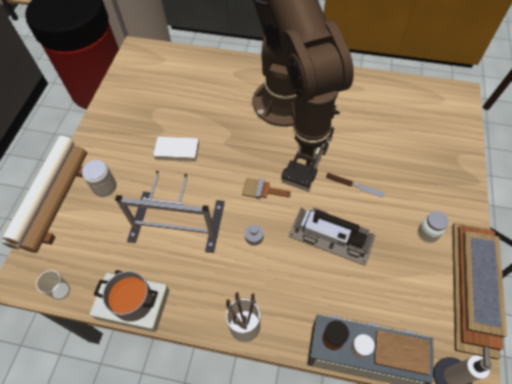

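The wrist view shows the lamp level in the cradle (cols 210–297, rows 0–166). The scene view has it at about (332,235), with the bystanders at the same pixels as before and the arm clear.

```bash
python3 -c "
from cell import arm
print(arm.sign_off())"
```

```text
the job is handed in; nothing more can be done
None
```

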